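# Stand the yellow work light on its kickstand

## Task

The yellow work light is lying face down on the packing bench with its kickstand leg folded against its back. Unfold the leg fully, then stand the light upright on the bench, leaning back on its leg. Leave the blue light alone, lying as it is.

Things in the scene. Friction and masses are not known exactly. Their poses are not given: they have to be found in the camera images.
- yellow_light_center (a point): Centre of yellow slab, 0.3 kg, 150 mm long (x, to top end), 50 wide (y), 26 thick (z, out of its back); lies face down, centre 13 up. Bottom end is half-round, radius 13 about x=-62. Round side knobs, d 16, at x=+60, z=0, 58 over both: pinched there, clear of the leg, it turns in the jaws; pressed lightly on the bench it follows. Swing it past vertical: it rests leaned back 15 deg.
- yellow_light_leg (a joint): Leg opening, rad: 0 folded along the light's back, foot past its bottom end; 1.0 fully open at its stop. Opening lifts the foot up off the back of the lying light. Hinge line along y at x=+30, z=+17 mm from yellow_light_center. Steel leg 20 wide, 4 thick, 120 mm from hinge to foot centre. The stiff hinge (0.07 N m, 0.6 N at the foot) stays where it is left.
- yellow_light_foot (a point): Centre of the foot at the leg's free end: a black rubber roller, 16 mm in diameter, 28 mm long along the light's y axis; pinch its flat ends from above. Folded, it is 15 mm beyond the light's bottom end and 30 to 48 mm above the bench, nothing beneath it. It swings on a 120 mm radius about the hinge; axes turn with the leg (those of the light at joint 0).
- blue_light_center (a point): Centre of the other work light, same shape and size but blue, also lying face down with its leg folded; axes as for the yellow one. A bystander: it must stay where it is.
There are look-alikes about, which are no part of the job. There is more than one size of the part that bears yellow_light_center; the job needs the largest. Of the things like the part that bears blue_light_center, leave any that is pink; of the rest the smaller one is meant.

How it is judged:
On the way:
1. the yellow light's leg is unfolded (value of joint yellow_light_leg above 0.7 rad), for 0.2 s.
At the end, for the whole second after the job is handed in: The yellow light stands on the bench top end up, within 0.45 rad (26 deg) of vertical, its leg open by more than 0.7 rad with the foot on the bench (foot centre below 20 mm, light centre 55 to 90 mm up), the leg at rest; the blue light lies flat within 20 mm of where it was (angle between yellow_light_center's own x axis and vertical below 0.45 rad and value of joint yellow_light_leg above 0.7 rad and height (world z) of yellow_light_foot below 0.02 m and height (world z) of yellow_light_center between 0.055 and 0.09 m and velocity of joint yellow_light_leg between -0.05 and 0.05 rad/s and distance of blue_light_center from where it was at the start of the episode below 0.02 m and angle between blue_light_center's own z axis and vertical below 0.17 rad); the robot touches nothing.
It fails at once if the blue light is pushed away or picked up (distance of blue_light_center from where it was at the start of the episode above 0.03 m).
It also fails if it takes over 48 s, if anything falls off the work surface, if the arm or the gripper's body presses on something with over 40 N, if the wrist force passes 120 N, or if a joint passes its speed limit or range.

## Robot

A 6-joint arm with a two-finger parallel gripper is mounted at the origin on the work surface. World frame = base frame: x ahead of the robot, y to its left, z up, the work surface at z = 0. Lengths are in m, angles in rad, forces in N, time in s.
With the tool pointing down it reaches from about 0.425 to 1.125 m from the base axis. Payload 14.9 kg.
Tool frame: the origin (TCP) lies midway between the tips of the shut fingers; the grasp point (between the pads) lies 19 mm behind it; z points along the fingers, y is the direction in which the jaws open and shut (so a half turn about z gives the same grasp; the last joint's range is limited). The gripper opens to 91 mm and grips with 3 to 60 N. Pads are 32 mm wide; open, the fingers measure 118 mm over their backs; the gripper's body (76 mm by 178 mm) begins 60 mm behind the grasp point.
Start: joints at [1.104, 0.379, 1.734, -0, 1.028, -0.033], TCP at [0.294, 0.635, 0.214] pointing down, gripper open.
Joint ranges: [-2.77, 2.77], [-0.74, 2.19], [0, 2.66], [-1.06, 4.2], [0.31, 2.87], [-3.08, 3.08]. Speed limits (rad/s): [1.89, 1.89, 2.39, 3.14, 3.14, 3.14].

## Interface

Orientations are given as a unit quaternion [w, x, y, z].
In Python, from cell import r gives the robot as it stands.
- The arm moves only by the shell command python3 -m handwheel 'ROWS' [FORCE]. ROWS is JSON, a list of rows, each a list of 3 entries, a list of its own where there are three numbers: the opening, from 0 (shut) to 1 (fully open), then the shift along the world's x, y, z in units of 0.1 m (1.0 is 0.1 m), then the turn, a rotation vector about the world's x, y, z in units of 60 degrees (1.0 is 60 degrees). A call has 1 to 20 rows; each row is the pose to reach, as a shift and turn from the pose commanded when the call began; what a row does not reach only later rows make up. A row lasts 1/10 s, in which the tool goes at most 50 mm and 8.59 degrees, less where a joint would pass 70% of its speed; a pose out of reach is approached as far as the arm can. A call with a number of a shift or a turn outside -1 to 1 is refused whole. A call with a gripper value outside its range is refused whole. The fingers move at their own pace and stop on an object; FORCE is the grip in N (left out, the last holds). Time passes only in rows, so rows that repeat a pose let the fingers close. It gives the time, the measured TCP pose, the force and the opening at its end, in the units of the state.
- r.state(): the state, without advancing time (a new reading comes with each control period).
- r.snapshot(name): name is "side" or "top" or "wrist"; returns a dict with "img" (420x560x3 uint8, blue, green, red), "z_map" (420x560 float32, m along the optical axis (not along the pixel's ray), 0 where there is no reading), "fovy" (degrees; the focal length in pixels is half the picture's height over the tangent of half this angle, whatever the lens; pixels are square), "cx", "cy" (the principal point, pixels), "eye" and "orientation" of the camera in the world. Camera axes: x right, y down, z forward; pixel columns grow to the right and rows downward; lengths in m; the calibration is good to about 2 mm. A picture is of the moment at which its call begins.
- r.sign_off(): hands the job in, once; it reports no verdict.
The state is a dict: "clock": time; "qpos": joint angles; "qd": joint speeds; "joint_torque": joint torques, N m; "tcp_pos": TCP position; "tool_rot": TCP orientation; "ft_force": force on the tool from outside, world axes, zero at the start; "ft_torque": the same for the moment, N m; "finger_gap": opening from 0.0 (shut) to 1.0 (fully open).
Only numpy, scipy, OpenCV 4.12 (cv2) and the standard library are available. Lean on these libraries where they do the work, as an engineer would, in place of code of your own. Each camera call takes 0.05 s, during which the arm holds its last target. There are 200 camera calls.

## Working session

There is one attempt and no reset: what is moved stays moved. The work goes in short steps, Python scripts to look and compute and a shell command to move; the robot and the scene stay as the last step left them, time stands still between calls to the robot, and variables do not carry over. Pictures are saved under pics/ and viewed, about 8 in all and at most 12, crops included, and the job is handed in when it is done.

```bash
mkdir -p pics; ls
cat > h.py <<'E'
import numpy as np, cv2
from scipy.spatial.transform import Rotation as R
from cell import r
def cam(n):
    s=r.snapshot(n); h=s["img"].shape[0]
    s["f"]=h/2/np.tan(np.radians(s["fovy"])/2)
    w,x,y,z=s["orientation"]; s["R"]=R.from_quat([x,y,z,w]).as_matrix(); return s
def plane(s,uv,z):
    uv=np.atleast_2d(uv).astype(float)
    d=np.c_[(uv[:,0]-s["cx"])/s["f"],(uv[:,1]-s["cy"])/s["f"],np.ones(len(uv))]@s["R"].T
    e=np.array(s["eye"]); return e+d*((z-e[2])/d[:,2])[:,None]
def cloud(s):
    v,u=np.mgrid[:420,:560]; z=s["z_map"]
    p=np.stack([(u-s["cx"])/s["f"]*z,(v-s["cy"])/s["f"]*z,z],-1)@s["R"].T+np.array(s["eye"])
    p[z==0]=np.nan; return p
E
python3 - <<'E'
from h import *
a=cam("top");b=cam("side")
cv2.imwrite("pics/1.png",a["img"]);cv2.imwrite("pics/2.png",b["img"])
for s in(a,b):print(s["eye"],s["f"],s["R"].round(3).tolist(),s["cx"],s["cy"])
print(r.state())
E
```

```text
pics
[0.38251066 0.02732259 1.15592453] 503.55180064782434 [[-0.018, -0.995, 0.103], [-1.0, 0.019, 0.016], [-0.018, -0.102, -0.995]] 278.56353168061105 208.4691327033151
[ 0.23385913 -0.53839022  0.51443022] 402.4992318606635 [[0.895, -0.261, 0.361], [-0.445, -0.511, 0.735], [-0.007, -0.819, -0.573]] 280.5383433627256 208.59291499789205
{'clock': 0.1, 'qpos': array([ 1.10367563e+00,  3.79310571e-01,  1.73471653e+00, -2.26593805e-05,
        1.02852239e+00, -3.33134948e-02]), 'qd': array([ 0.0004738 , -0.00118399, -0.00087729,  0.00087764, -0.00280074,
       -0.00024693]), 'joint_torque': array([-1.05967982e-03, -7.65030241e+01, -4.35293627e+01,  6.51884638e-02,
        3.97388579e-02, -3.60990657e-05]), 'tcp_pos': array([0.29408869, 0.63483533, 0.2133886 ]), 'tool_rot': array([-1.09063751e-04,  2.15201073e-01,  9.76569644e-01, -4.65921669e-04]), 'ft_force': array([ 0.14349358, -0.93417657, -0.53972601]), 'ft_torque': array([ 0.02177704, -0.00646836, -0.04503843]), 'finger_gap': 1.0022029749034462}
```

View pics/1.png

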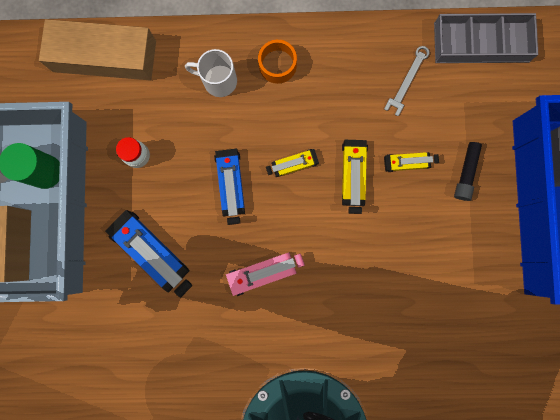

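View pics/2.png

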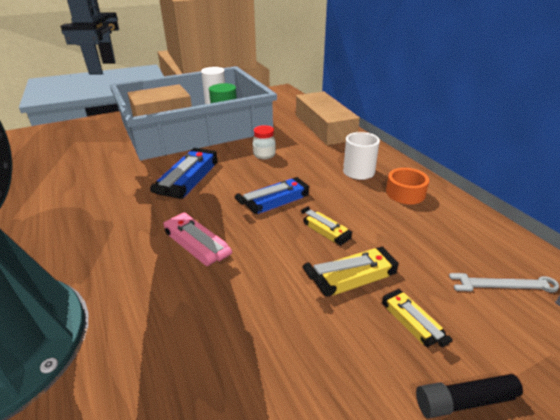

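Top view: yellow candidates are the large one at (355,175) and small ones at (293,163) and (412,161). Blue ones are the smaller at (229,185) and the larger at (147,253), with pink at (263,275). I choose the yellow at (355,175), and the blue at (229,185) as the bystander. Next I'll measure the yellow and take a close crop.

Run:
```python
from h import *
s=cam("top");p=cloud(s)
v,u=np.mgrid[:420,:560]
box=(u>325)&(u<382)&(v>128)&(v<222)
m=box&(p[...,2]>0.012)
q=p[m]; print(len(q),np.nanmax(q[:,2]))
rect=cv2.minAreaRect(q[:,:2].astype(np.float32)*1000);print("rect mm all",rect)
hsv=cv2.cvtColor(s["img"],cv2.COLOR_BGR2HSV)
y=box&(hsv[...,0]>22)&(hsv[...,0]<36)&(hsv[...,1]>150)
print("yellow rect",cv2.minAreaRect(p[y][:,:2].astype(np.float32)*1000), np.nanmedian(p[y][:,2]))
leg=box&(hsv[...,1]<60)&(hsv[...,2]>110)
print("leg",cv2.minAreaRect(p[leg][:,:2].astype(np.float32)*1000),np.nanmedian(p[leg][:,2]))
for t,(c,w) in dict(blue=((229,185),(20,45)),s1=((293,163),(28,20)),s2=((412,161),(30,14))).items():
    b=(abs(u-c[0])<w[0])&(abs(v-c[1])<w[1])&(p[...,2]>0.012); print(t,cv2.minAreaRect(p[b][:,:2].astype(np.float32)*1000))
cv2.imwrite("pics/3.png",cv2.resize(s["img"][120:230,270:450],None,fx=4,fy=4,interpolation=cv2.INTER_CUBIC))
```

```text
1610 0.05901287588890014
rect mm all ((568.7963256835938, -127.39122009277344), (57.89683532714844, 171.79867553710938), 86.76887512207031)
yellow rect ((578.3665161132812, -130.14019775390625), (54.55478286743164, 121.7005615234375), 86.42095184326172) 0.02576368838579679
leg ((nan, nan), (0.0, 0.0), 0.0) 0.03989108698757671
blue ((551.6444091796875, 156.92132568359375), (173.5933074951172, 58.08150863647461), 5.065793991088867)
s1 ((604.216064453125, 14.325675964355469), (40.748802185058594, 119.23130798339844), 15.964686393737793)
s2 ((602.3900756835938, -259.6316223144531), (40.084747314453125, 119.04063415527344), 1.1290004253387451)
```

View pics/3.png

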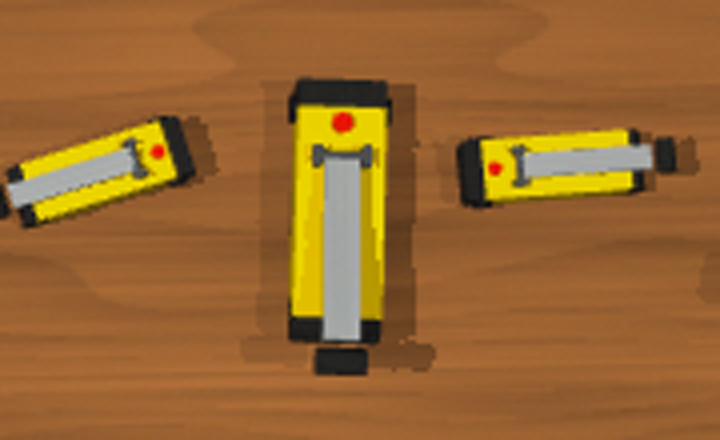

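The crop confirms it: the large yellow lies in the middle, flanked by two smaller ones, with its leg folded and foot at crop (341,360), toward the robot. From the rectangle fit:
- Light axis is at −3.2° yaw.
- Centre is about (0.580, −0.128).
- Foot is about (0.490, −0.123, 0.039).

Moving above the foot now.

```bash
python3 -m handwheel '[[1,[1,-1,0],[0,0,0.36]],[1,[1,-1,0],[0,0,0.36]],[1,[1,-1,0],[0,0,0.36]],[1,[1,-1,0],[0,0,0.36]]]' 
python3 -m handwheel '[[1,[0.86,-1,0],[0,0,0]],[1,[0.86,-1,0],[0,0,0]],[1,[0.86,-1,0],[0,0,0]]]' >/dev/null
python3 -m handwheel '[[1,[0,-1,0],[0,0,0]],[1,[0,-1,0],[0,0,0]],[1,[0,-1,0],[0,0,0]]]' >/dev/null
python3 -m handwheel '[[1,[0,-1,0],[0,0,0]],[1,[0,-1,0],[0,0,0]],[1,[0,-1,0],[0,0,0]]]' >/dev/null
python3 -m handwheel '[[1,[0,-1,0],[0,0,0]],[1,[0,-1,0],[0,0,0]],[1,[0,-1,0],[0,0,0]]]' >/dev/null
python3 -m handwheel '[[1,[0,-1,0],[0,0,0]],[1,[0,-1,0],[0,0,0]],[1,[0,-1,0],[0,0,0]]]' 
python3 -m handwheel '[[1,[0,-1,0],[0,0,0]],[1,[0,-1,0],[0,0,0]],[1,[0,-1,0],[0,0,0]]]' >/dev/null
python3 -m handwheel '[[1,[0,-0.57,0],[0,0,0]],[1,[0,-0.57,0],[0,0,0]],[1,[0,-0.57,0],[0,0,0]],[1,[0,-0.57,0],[0,0,0]]]'
python3 - <<'E'
from h import *
s=cam("wrist");cv2.imwrite("pics/4.png",s["img"]);p=cloud(s)
st=r.state();w,x,y,z=st["tool_rot"];print(st["clock"],st["tcp_pos"],R.from_quat([x,y,z,w]).as_matrix().round(3).tolist(),s["eye"])
m=(p[...,2]>.012)&(p[...,2]<.07)&(abs(p[...,0]-.57)<.12)&(abs(p[...,1]+.127)<.045)
q=p[m];print(len(q),cv2.minAreaRect(q[:,:2].astype(np.float32)*1000))
f=q[(q[:,0]<.503)];print("foot",f[:,:2].min(0),f[:,:2].max(0),f[:,2].max())
E
```

```text
clock: 0.55
tcp_pos: [0.3969, 0.5321, 0.2137]
tool_rot: [0.0, 0.029, 1.0, -0.0]
ft_force: [-0.4, 0.3, -0.3]
finger_gap: 0.999
clock: 2.05
tcp_pos: [0.4806, 0.0324, 0.2141]
tool_rot: [0.0, 0.03, 1.0, -0.0]
ft_force: [0.6, 0.5, -0.2]
finger_gap: 1.001
clock: 2.75
tcp_pos: [0.4806, -0.1204, 0.2138]
tool_rot: [-0.0, 0.028, 1.0, 0.0]
ft_force: [-0.3, -0.4, 0.1]
finger_gap: 1.0
2.8 [ 0.48044833 -0.12033236  0.21380046] [[-0.998, 0.056, -0.0], [0.056, 0.998, 0.0], [0.0, 0.0, -1.0]] [ 0.41273771 -0.11582576  0.38577776]
4945 ((569.6781616210938, -126.5186767578125), (57.410797119140625, 170.7844696044922), 88.47244262695312)
foot [ 0.48412745 -0.13396594] [ 0.50085523 -0.10607133] 0.05818965657716346
```

View pics/4.png

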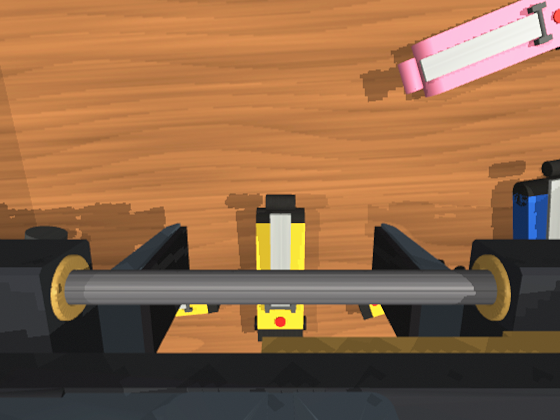

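The wrist view shows the foot at (280,200), centred between the fingers. Its centre is about (0.4925, −0.120), so I descend and pinch.

```bash
python3 -m handwheel '[[1,[0.06,0,-1],[0,0,0]],[1,[0.06,0,-1],[0,0,0]],[1,[0.06,0,-1],[0,0,0]]]' >/dev/null
python3 -m handwheel '[[1,[0,0,-0.4],[0,0,0]],[1,[0,0,-0.7],[0,0,0]],[1,[0,0,-0.86],[0,0,0]],[1,[0,0,-0.86],[0,0,0]],[1,[0,0,-0.86],[0,0,0]]]' 
python3 -m handwheel '[[0,[0,0,0],[0,0,0]],[0,[0,0,0],[0,0,0]],[0,[0,0,0],[0,0,0]],[0,[0,0,0],[0,0,0]],[0,[0,0,0],[0,0,0]],[0,[0,0,0],[0,0,0]]]' 12
```

```text
clock: 3.6
tcp_pos: [0.4873, -0.1216, 0.0298]
tool_rot: [0.001, 0.028, 1.0, -0.0]
ft_force: [-0.2, -0.5, -0.5]
finger_gap: 0.996
clock: 4.2
tcp_pos: [0.4862, -0.1219, 0.0279]
tool_rot: [-0.0, 0.028, 1.0, 0.0]
ft_force: [-0.2, -0.4, -0.0]
finger_gap: 0.506
```

```bash
python3 -m handwheel '[[0,[0,0,0],[0,0,0]],[0,[0,0,0],[0,0,0]],[0,[0,0,0],[0,0,0]],[0,[0,0,0],[0,0,0]],[0,[0,0,0],[0,0,0]]]'
```

```text
clock: 4.7
tcp_pos: [0.4862, -0.1218, 0.0279]
tool_rot: [-0.0, 0.028, 1.0, 0.0]
ft_force: [0.4, 0.1, -0.6]
finger_gap: 0.302
```

```bash
python3 -m handwheel '[[0,[0.01,0,0.1],[0,0,0]],[0,[0.03,0,0.2],[0,0,0]],[0,[0.06,0,0.31],[0,0,0]],[0,[0.1,0,0.4],[0,0,0]],[0,[0.15,-0.01,0.5],[0,0,0]],[0,[0.2,-0.01,0.59],[0,0,0]],[0,[0.27,-0.01,0.67],[0,0,0]],[0,[0.34,-0.01,0.75],[0,0,0]],[0,[0.42,-0.02,0.82],[0,0,0]],[0,[0.5,-0.02,0.88],[0,0,0]],[0,[0.56,-0.02,0.925],[0,0,0]],[0,[0.62,-0.03,0.965],[0,0,0]],[0,[0.62,-0.03,0.965],[0,0,0]]]'
python3 - <<'E'
from h import *
s=cam("side");cv2.imwrite("pics/5.png",cv2.resize(s["img"][150:350,230:480],None,fx=3,fy=3))
E
```

```text
clock: 6.0
tcp_pos: [0.5492, -0.125, 0.1248]
tool_rot: [0.0, 0.028, 1.0, -0.0]
ft_force: [0.0, -0.5, -3.0]
finger_gap: 0.308
```

View pics/5.png

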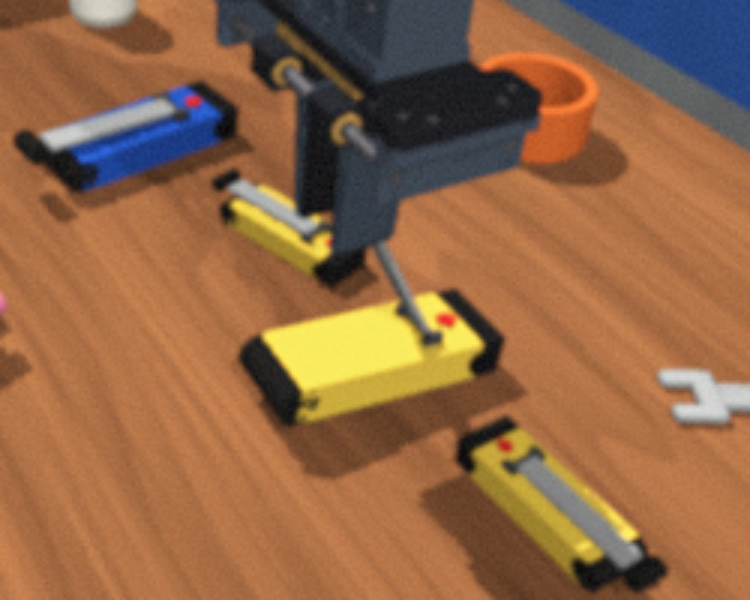

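The leg is open, but the light seems lifted slightly (force −3 N, shadow gap under its bottom end). I'll lower a little before releasing.

```bash
python3 -m handwheel '[[0,[0,0,-0.02],[0,0,0]],[0,[0,0,-0.04],[0,0,0]],[0,[0,0,-0.04],[0,0,0]]]'
python3 - <<'E'
from h import *
s=cam("side");cv2.imwrite("pics/6.png",cv2.resize(s["img"][150:350,230:480],None,fx=3,fy=3))
p=cloud(s);hsv=cv2.cvtColor(s["img"],cv2.COLOR_BGR2HSV)
v,u=np.mgrid[:420,:560]
m=(hsv[...,0]>22)&(hsv[...,0]<36)&(hsv[...,1]>120)&(abs(p[...,0]-.575)<.1)&(abs(p[...,1]+.128)<.024)
q=p[m];
for a in np.arange(.5,.66,.02):
    k=q[(q[:,0]>a)&(q[:,0]<a+.02)]
    if len(k)>5: print(round(a+.01,2),len(k),np.percentile(k[:,2],[10,50,90]).round(4))
E
```

```text
clock: 6.35
tcp_pos: [0.5475, -0.1247, 0.12]
tool_rot: [-0.001, 0.028, 1.0, 0.0]
ft_force: [-3.4, 0.2, 2.7]
finger_gap: 0.306
0.51 38 [0.0164 0.0321 0.034 ]
0.53 311 [0.0156 0.0324 0.0339]
0.55 316 [0.0147 0.0313 0.0328]
0.57 295 [0.0144 0.0303 0.0317]
0.59 222 [0.0272 0.0294 0.0308]
0.61 96 [0.0276 0.0289 0.0299]
0.63 128 [0.0265 0.0276 0.0285]
```

Depth shows the bottom end about 5 mm high, which will settle on release. I'll release, rise, then look at the light and the leg angle.

```bash
python3 -m handwheel '[[1,[0,0,0],[0,0,0]],[1,[0,0,0],[0,0,0]],[1,[0,0,0],[0,0,0]],[1,[0,0,0],[0,0,0]],[1,[0,0,0.4],[0,0,0]],[1,[0,0,0.8],[0,0,0]],[1,[0,0,0.8],[0,0,0]]]'
python3 -m handwheel '[[1,[0,1,0.3],[0,0,0]],[1,[0,1,0.3],[0,0,0]],[1,[0,1,0.3],[0,0,0]]]'
python3 - <<'E'
from h import *
s=cam("side");cv2.imwrite("pics/7.png",cv2.resize(s["img"][150:350,230:480],None,fx=3,fy=3))
for n in("side","top"):
    s=cam(n);p=cloud(s);hsv=cv2.cvtColor(s["img"],cv2.COLOR_BGR2HSV)
    m=(p[...,2]>.012)&(p[...,2]<.034)&(abs(p[...,0]-.58)<.1)&(abs(p[...,1]+.128)<.05)
    q=p[m];print(n,len(q),cv2.minAreaRect(q[:,:2].astype(np.float32)*1000))
    f=p[(p[...,2]>.05)&(p[...,2]<.165)&(abs(p[...,0]-.57)<.08)&(abs(p[...,1]+.128)<.035)]
    print("leg pts",len(f)); 
    if len(f)>5:
        t=f[f[:,2]>f[:,2].max()-.012]; print(f[:,2].max(),t.mean(0))
E
```

```text
clock: 7.1
tcp_pos: [0.5509, -0.1255, 0.2054]
tool_rot: [0.004, 0.028, 1.0, -0.001]
ft_force: [0.2, 0.1, 0.5]
finger_gap: 0.889
clock: 7.4
tcp_pos: [0.5487, -0.0215, 0.2317]
tool_rot: [0.001, 0.027, 1.0, 0.0]
ft_force: [1.1, 0.5, 0.2]
finger_gap: 1.004
side 2159 ((579.1657104492188, -127.8409194946289), (56.37248229980469, 151.7575225830078), 85.48934173583984)
leg pts 268
0.13812778065200904 [ 0.53779424 -0.12797     0.13328095]
top 0 ((0.0, 0.0), (0.0, 0.0), 0.0)
leg pts 0
```

View pics/7.png

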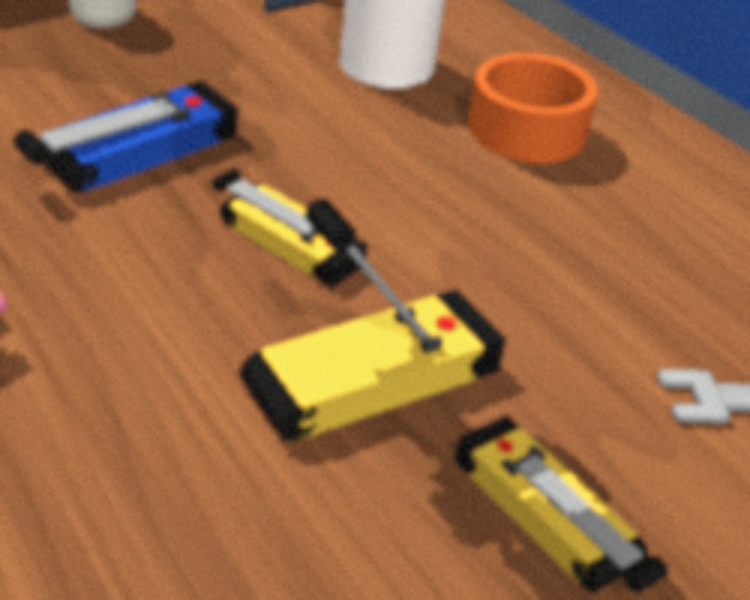

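The leg stands open: foot top at about (0.54, −0.128, 0.138), so about 0.92 rad. The light lies flat with its centre at about (0.579, −0.128). Next is the knob pinch at about (0.639, −0.131).

```bash
python3 -m handwheel '[[1,[0.9,-1,-0.2],[0,0,0]],[1,[0.9,-1,-0.2],[0,0,0]],[1,[0.9,-1,-0.2],[0,0,0]],[1,[0.9,-1,-0.2],[0,0,0]]]' >/dev/null
python3 -m handwheel '[[1,[0,-0.09,-0.3],[0,0,0]],[1,[0,-0.09,-0.7],[0,0,0]],[1,[0,-0.09,-1],[0,0,0]],[1,[0,-0.09,-1],[0,0,0]],[1,[0,-0.09,-1],[0,0,0]]]'
python3 - <<'E'
from h import *
s=cam("wrist");cv2.imwrite("pics/8.png",s["img"])
E
```

```text
clock: 8.45
tcp_pos: [0.6378, -0.1343, 0.1106]
tool_rot: [-0.001, 0.029, 1.0, 0.0]
ft_force: [0.8, -0.6, 0.5]
finger_gap: 0.996
```

View pics/8.png

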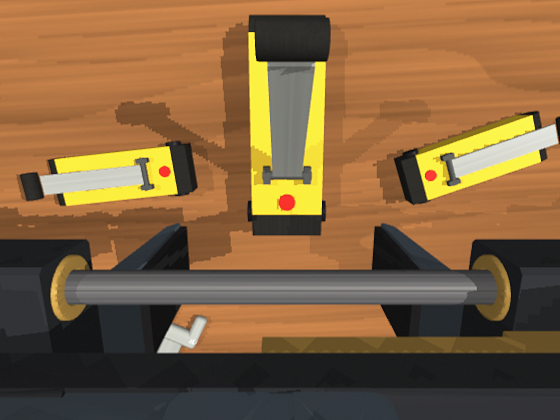

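The wrist view shows the knobs at (249,212) and (325,212). The leg is centred and the foot is toward the robot.

Run:
```python
from h import *
s=cam("wrist")
k=plane(s,[(249,212),(325,212),(286,202)],.013);print(k.round(4).tolist(),k[:2].mean(0).round(4), np.linalg.norm(k[0]-k[1]))
p=cloud(s);q=p[30:238,235:335].reshape(-1,3);q=q[(q[:,2]>.01)&(q[:,2]<.03)]
print(cv2.minAreaRect(q[:,:2].astype(np.float32)*1000))
```

```text
[[0.6417, -0.1578, 0.013], [0.6451, -0.0997, 0.013], [0.6355, -0.1291, 0.013]] [ 0.6434 -0.1287  0.013 ] 0.05815168819793321
((587.2619018554688, -125.71144104003906), (57.874576568603516, 137.76821899414062), 86.40973663330078)
```

```bash
python3 -m handwheel '[[1,[0.03,0.05,-0.4],[0,0,0]],[1,[0.03,0.05,-0.7],[0,0,0]],[1,[0.03,0.05,-0.9],[0,0,0]],[1,[0.03,0.05,-1],[0,0,0]],[1,[0.03,0.05,-1],[0,0,0]]]'
python3 -m handwheel '[[0.5,[0,0,-0.04],[0,0,0]],[0.3,[0,0,-0.04],[0,0,0]],[0,[0,0,-0.04],[0,0,0]],[0,[0,0,-0.04],[0,0,0]],[0,[0,0,-0.04],[0,0,0]],[0,[0,0,-0.04],[0,0,0]],[0,[0,0,-0.04],[0,0,0]]]' 12
```

```text
clock: 9.05
tcp_pos: [0.6414, -0.1289, 0.0106]
tool_rot: [-0.0, 0.028, 1.0, -0.0]
ft_force: [0.9, -0.2, 0.0]
finger_gap: 1.001
clock: 9.75
tcp_pos: [0.6416, -0.1289, 0.007]
tool_rot: [0.0, 0.028, 1.0, -0.0]
ft_force: [-1.4, 0.1, 6.5]
finger_gap: 0.63
```

Knobs gripped (57 mm gap). I'll swing about the bottom end's centre, first to 45°.

```bash
python3 -m handwheel '[[0,[-0.01,0,0.15],[0,0,0]],[0,[-0.04,0,0.31],[0,0,0]],[0,[-0.09,0,0.46],[0,0,0]],[0,[-0.16,0.01,0.6],[0,0,0]],[0,[-0.25,0.01,0.73],[0,0,0]],[0,[-0.35,0.02,0.85],[0,0,0]],[0,[-0.35,0.02,0.85],[0,0,0]]]'
python3 - <<'E'
from h import *
s=cam("side");cv2.imwrite("pics/9.png",cv2.resize(s["img"][150:350,230:480],None,fx=3,fy=3))
E
```

```text
clock: 10.45
tcp_pos: [0.606, -0.1269, 0.0939]
tool_rot: [0.001, 0.029, 1.0, -0.0]
ft_force: [1.8, 1.0, -0.6]
finger_gap: 0.635
```

View pics/9.png

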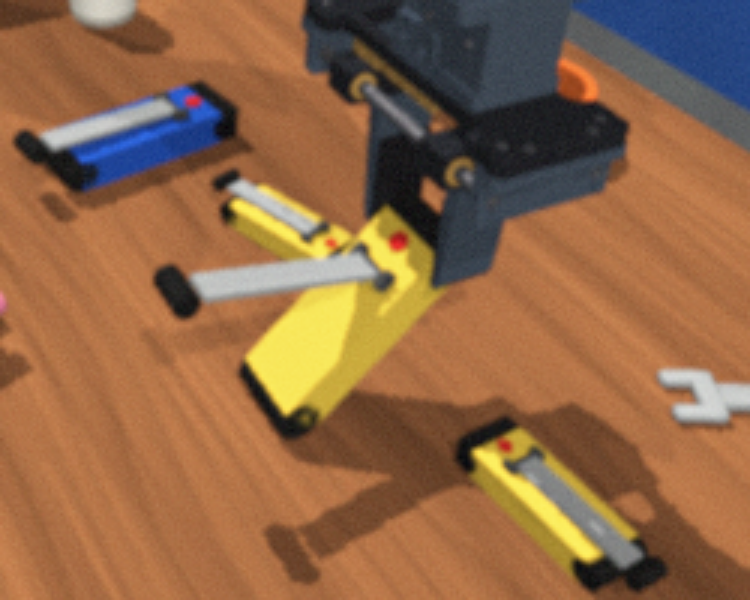

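It turns in the jaws at 45° with the bottom end on the bench. Continuing to about 98°.

```bash
python3 -m handwheel '[[0,[-0.12,0.01,0.1],[0,0,0]],[0,[-0.25,0.01,0.185],[0,0,0]],[0,[-0.4,0.02,0.255],[0,0,0]],[0,[-0.55,0.03,0.305],[0,0,0]],[0,[-0.7,0.04,0.335],[0,0,0]],[0,[-0.86,0.05,0.345],[0,0,0]],[0,[-0.86,0.05,0.345],[0,0,0]]]'
python3 -m handwheel '[[0,[-0.09,0.01,-0.005],[0,0,0]],[0,[-0.17,0.01,-0.01],[0,0,0]],[0,[-0.17,0.01,-0.01],[0,0,0]]]'
python3 - <<'E'
from h import *
s=cam("side");cv2.imwrite("pics/10.png",cv2.resize(s["img"][150:350,230:480],None,fx=3,fy=3))
E
```

```text
clock: 11.2
tcp_pos: [0.5197, -0.122, 0.1272]
tool_rot: [0.001, 0.028, 1.0, -0.0]
ft_force: [0.2, 0.1, 8.1]
finger_gap: 0.636
clock: 11.5
tcp_pos: [0.5034, -0.1211, 0.126]
tool_rot: [0.001, 0.028, 1.0, -0.0]
ft_force: [-0.3, -0.3, 10.9]
finger_gap: 0.634
```

View pics/10.png

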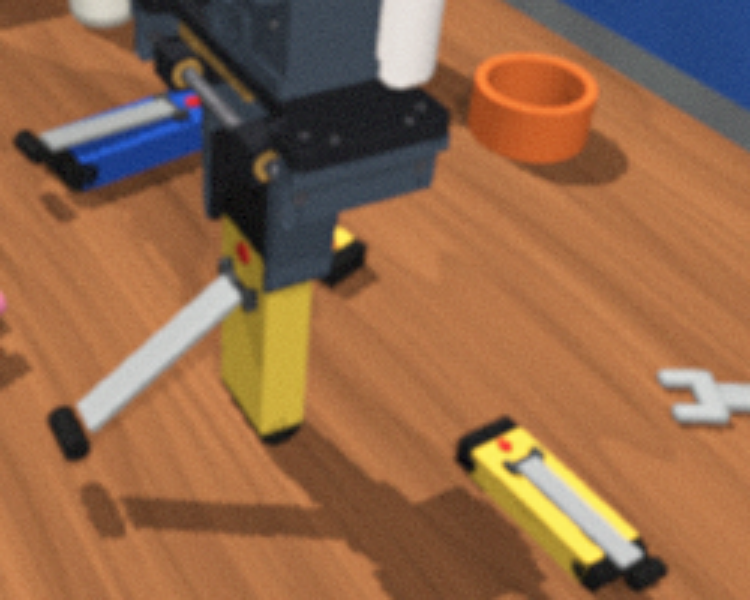

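The light is near vertical, with the foot at crop (70,432) still off the bench. The press is about 11 N. I'll ease the press and go on leaning back in small steps.

```bash
python3 -m handwheel '[[0,[-0.07,0,0.005],[0,0,0]],[0,[-0.13,0.01,-0.005],[0,0,0]],[0,[-0.13,0.01,-0.005],[0,0,0]]]'
cat > m.py <<'E'
from h import *
s=cam("side");p=cloud(s);hsv=cv2.cvtColor(s["img"],cv2.COLOR_BGR2HSV)
cv2.imwrite("pics/last.png",cv2.resize(s["img"][150:350,230:480],None,fx=3,fy=3))
m=(hsv[...,0]>20)&(hsv[...,0]<36)&(hsv[...,1]>120)&(p[...,1]<-.135)&(p[...,1]>-.17)&(p[...,0]<.57)&(p[...,0]>.4)
q=p[m];q=q[(q[:,2]>.02)&(q[:,2]<.1)]
if len(q)>20:
    zs=np.arange(.02,.1,.01);c=[np.median(q[abs(q[:,2]-z)<.005][:,0]) for z in zs]
    print("side face x by z",np.round(c,4),"lean deg",-np.degrees(np.arctan(np.polyfit(zs,c,1)[0])))
f=p[(hsv[...,2]<70)&(p[...,0]>.35)&(p[...,0]<.44)&(abs(p[...,1]+.12)<.03)&(p[...,2]>.004)&(p[...,2]<.08)]
print("foot",len(f),np.median(f,0) if len(f) else "", f[:,2].min() if len(f) else "",f[:,2].max() if len(f) else "")
E
python3 m.py
```

```text
clock: 11.85
tcp_pos: [0.4895, -0.12, 0.1248]
tool_rot: [0.0, 0.028, 1.0, -0.0]
ft_force: [-0.5, -0.9, 7.6]
finger_gap: 0.636
side face x by z [0.5014 0.4996 0.4972 0.4963 0.4942 0.4946 0.4918 0.4919] lean deg 7.858573097748888
foot 146 [ 0.38556069 -0.12201832  0.02851187] 0.014850863097935874 0.03293134574994899
```

```bash
python3 -m handwheel '[[0,[-0.05,0,0],[0,0,0]],[0,[-0.1,0.01,-0.01],[0,0,0]],[0,[-0.14,0.01,-0.02],[0,0,0]],[0,[-0.14,0.01,-0.02],[0,0,0]]]'
python3 m.py
```

```text
clock: 12.3
tcp_pos: [0.4752, -0.1188, 0.1224]
tool_rot: [-0.0, 0.028, 1.0, -0.0]
ft_force: [-2.0, -1.4, 5.3]
finger_gap: 0.632
side face x by z [0.496  0.4956 0.4936 0.4919 0.4878 0.4869 0.485  0.4827] lean deg 11.487294576726734
foot 142 [ 0.38388273 -0.12095013  0.01628801] 0.004233495401365306 0.020457997043570986
```

```bash
python3 -m handwheel '[[0,[-0.04,0,-0.01],[0,0,0]],[0,[-0.08,0,-0.02],[0,0,0]],[0,[-0.08,0,-0.02],[0,0,0]]]'
python3 m.py
```

```text
clock: 12.65
tcp_pos: [0.4685, -0.119, 0.1209]
tool_rot: [0.001, 0.029, 1.0, -0.0]
ft_force: [3.8, -1.2, 6.5]
finger_gap: 0.636
side face x by z [0.4961 0.4939 0.4913 0.4876 0.4856 0.4834 0.4804 0.4774] lean deg 14.91255182623958
foot 137 [ 0.3790636  -0.12072656  0.01427115] 0.004325969775752059 0.01701478845231813
```

View pics/last.png

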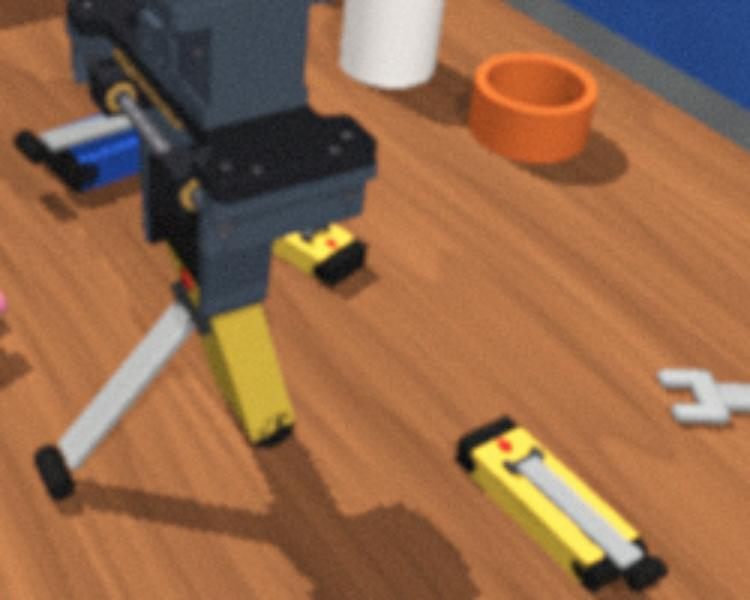

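The lean is 15° with the foot on the bench (top about 17 mm). I'll release and rise straight up, then check.

```bash
python3 -m handwheel '[[1,[0,0,0],[0,0,0]],[1,[0,0,0],[0,0,0]],[1,[0,0,0],[0,0,0]],[1,[0,0,0],[0,0,0]],[1,[0,0,0],[0,0,0]],[1,[0,0,0.3],[0,0,0]],[1,[0,0,0.6],[0,0,0]],[1,[0,0,1],[0,0,0]],[1,[0,0,1],[0,0,0]]]'
python3 -m handwheel '[[1,[0,1,0.3],[0,0,0]],[1,[0,1,0.3],[0,0,0]],[1,[0,1,0.3],[0,0,0]],[1,[0,1,0.3],[0,0,0]]]'
python3 m.py
python3 - <<'E'
from h import *
s=cam("side");p=cloud(s);v,u=np.mgrid[:420,:560]
hsv=cv2.cvtColor(s["img"],cv2.COLOR_BGR2HSV)
b=(hsv[...,0]>105)&(hsv[...,0]<130)&(hsv[...,1]>120)&(abs(p[...,0]-.55)<.1)&(abs(p[...,1]-.157)<.045)
for t in (b,):print("blue",t.sum(),np.median(p[t],0),np.percentile(p[t][:,2],95))
m=(abs(p[...,0]-.47)<.06)&(abs(p[...,1]+.12)<.04)&(p[...,2]<.2);print("top z",np.nanmax(p[m][:,2]))
E
```

```text
clock: 13.6
tcp_pos: [0.4706, -0.1195, 0.225]
tool_rot: [0.003, 0.028, 1.0, -0.001]
ft_force: [-0.4, -0.5, -0.8]
finger_gap: 1.003
clock: 14.0
tcp_pos: [0.4682, -0.0179, 0.2502]
tool_rot: [0.0, 0.027, 1.0, -0.0]
ft_force: [0.1, 0.2, 0.3]
finger_gap: 0.997
side face x by z [0.4949 0.4939 0.4914 0.4887 0.4851 0.4838 0.48   0.4781] lean deg 14.277844096720361
foot 138 [ 0.37931132 -0.12071381  0.01446839] 0.00416261486698144 0.017207234973470265
blue 706 [0.56541144 0.13596506 0.02304211] 0.027607354129741912
top z 0.15014714291011622
```

View pics/last.png

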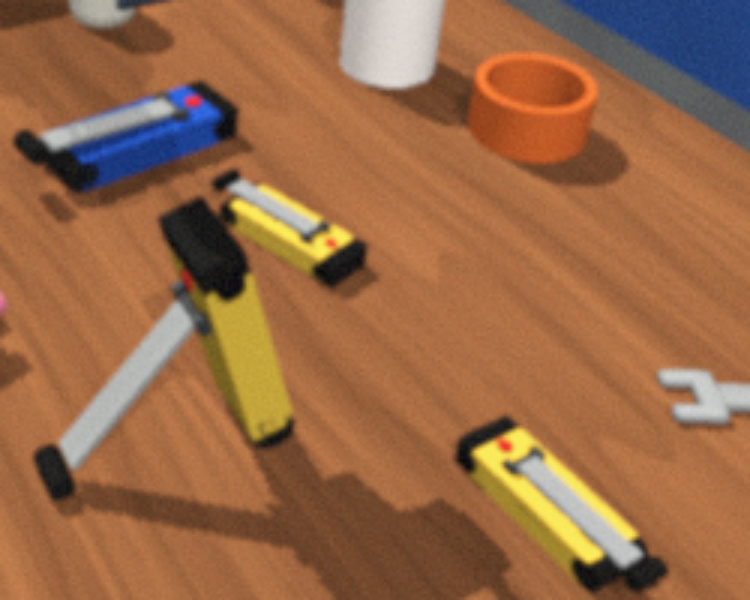

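The light stands free, with its foot at crop (55,470) on the bench. The blue light is at the same pixels as before, and the gripper is clear. Handing in.

```bash
python3 -c "
from cell import r
print(r.sign_off())"
```

```text
the job is handed in; nothing more can be done
None
```

The yellow light is standing upright on the bench, leaning back on its opened leg, and I handed the job in at about 14 s of the 48 s allowed. I pinched the foot and swung the leg open, then gripped the side knobs, swung the light past vertical onto its leg, and let go.

**Last checks, after release:**
- **Lean:** about 14° from vertical, within the 26° limit. The top end is at about 0.150 m; I did not measure the centre height directly.
- **Foot:** its top is at about 17 mm, so its centre is near 9 mm and it rests on the bench.
- **Blue light:** lying flat at the same picture position as before. I judged this by eye rather than measuring its displacement.
- **Gripper:** open and clear, with only sensor noise on the force reading.

**Short of ideal or in disagreement:**
- **Leg opening:** I estimated about 0.92 rad after unfolding, just short of the 1.0 stop but above the 0.7 required. I did not measure the angle again once the light was standing.
- **Bottom end lifted:** it rose about 5 mm while I opened the leg, and settled flat when I released.
- **Light slid:** it moved about 2 cm toward the robot during the swing, with a press of up to about 11 N.
- **Yaw:** my estimates of the light's yaw ranged from −1.5° to −4.5°, and I used −3.2°.

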